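# Seat the spinner rotor on its splined spindle and shut the cover

### The arm

A 6-joint arm with a two-finger parallel gripper is mounted at the origin on the work surface. World frame = base frame: x ahead of the robot, y to its left, z up, the work surface at z = 0. Lengths are in m, angles in rad, forces in N, time in s.
With the tool pointing down it reaches from about 0.275 to 0.825 m from the base axis. Payload 4.9 kg.
Tool frame: the origin (TCP) lies on the front face of the gripper's body, between the roots of the fingers; the fingertips stand 73 mm ahead of it and the grasp point (between the pads) lies 54 mm ahead of it; y points along the fingers, z is the direction in which the jaws open and shut, and the axes are right-handed (so a half turn about y gives the same grasp; the last joint's range is limited). The gripper opens to 85 mm and grips with 20 to 120 N. Pads are 22 mm wide; open, the fingers measure 114 mm over their backs; the gripper's body (76 mm by 85 mm) begins 54 mm behind the grasp point. The pads swing forward as they close: fully open they stand 13 mm farther back than shut.
Start: joints at [1.106, 0.326, -0.193, 1.052, 0, 1.437], TCP at [0.179, 0.52, 0.304] pointing down, gripper open.
Joint ranges: [-2.65, 2.65], [-0.97, 1.79], [-1.3, 1.35], [-1.93, 2.1], [-1.47, 1.37], [-3.14, 3.14]. Speed limits (rad/s): [2.57, 2.57, 3.14, 3.14, 3.14, 3.14].

### API

Orientations are given as a rotation vector (axis times angle).
In Python, from rig import * gives the robot as it stands.
- The arm moves only by the shell command python3 -m pendant 'ROWS' [FORCE]. ROWS is JSON, a list of rows, each an object of numbers: "x", "y", "z": the shift along the tool's x, y, z in mm; "twist": the turn about the tool's y in degrees; "claw": the opening in per cent of the stroke, from 0 (shut) to 100 (fully open). A call has 1 to 20 rows; each row is the pose to reach, as a shift and turn from the pose commanded when the call began, along the tool's axes at that moment; what a row does not reach only later rows make up. A row lasts 1/12 s, in which the tool goes at most 41.7 mm and 7.16 degrees, less where a joint would pass 70% of its speed; a pose out of reach is approached as far as the arm can. A call with a gripper value outside its range is refused whole. The fingers move at their own pace and stop on an object; FORCE is the grip in N (left out, the last holds). Time passes only in rows, so rows that repeat a pose let the fingers close. It gives the time, the measured TCP pose, the force and the opening at its end, in the units of the state.
- observe(): the state, without advancing time (a new reading comes with each control period).
- get_image(name): name is "scene" or "top" or "wrist"; returns the picture (400x640x3 uint8, blue, green, red); there is no depth.
- camera_params(name): a dict with "camera_matrix" (3x3 intrinsics, pixels), "R" (3x3) and "t" (3): a world point X has camera coordinates R X + t. Camera axes: x right, y down, z forward; pixel columns grow to the right and rows downward; lengths in m; the calibration is good to about 2 mm. A picture is of the moment at which its call begins: read the wrist's pose just before it. camera_params takes no time and is no camera call; for the wrist camera it gives the pose at the moment of the call.
- close_job(): hands the job in, once; it reports no verdict.
The state is a dict: "time_s": time; "joint_pos": joint angles; "joint_vel": joint speeds; "joint_efforts": joint torques, N m; "ee_pos": TCP position; "tool_rot": TCP orientation; "contact_force": force on the tool from outside, world axes, zero at the start; "wrist_torque": the same for the moment, N m; "opening": opening from 0.0 (shut) to 1.0 (fully open).
Only numpy, scipy, OpenCV 4.12 (cv2) and the standard library are available. Lean on these libraries where they do the work, as an engineer would, in place of code of your own. Each camera call takes 0.05 s, during which the arm holds its last target.

### The job

The four-armed rotor of the bench spinner is only perched on top of its splined spindle: nudge it round until the teeth mesh and it drops, then press it down fully home. After that slide the clear cover over it until it is fully shut. Leave everything else on the bench where it is.

Things in the scene. Friction and masses are not known exactly. Their poses are not given: they have to be found in the camera images.
- spinner: the bench spinner, a fixed white and grey machine, 220 mm along its x and 420 mm along its y; its flat deck is 70 mm above the bench. Origin on the bench under its centre. The spindle stands on the deck 95 mm from the origin towards the machine's -y; the cover is parked over the +y half
- seat (a point): point on the spindle axis, 10 mm above the deck: where the underside of the rotor's hub lies when fully home; axes as the machine's. A stiff friction collar round the spindle first holds the meshed rotor 14 mm higher; pressing the rotor with about 4 to 15 N drives the collar down to its stop, where it stays
- rotor_foot (a point): centre of the underside of the rotor's hub, axes as the rotor's. At the start it is 24 mm above seat, the teeth of the bore resting on the tops of the spindle's teeth; meshed, it drops to about 14 mm above; home, it is at 0. The teeth mesh when the rotor's x is turned by a multiple of 60 degrees from the machine's x, within about 5 degrees
- spindle_top (a point): centre of the spindle's top end, 48 mm above the deck: 28 mm round core, with six teeth 7 mm wide, out to 21 mm radius, that end 34 mm above the deck; the spindle does not turn
- rotor_knob (a point): centre of the top face of the rotor's knob, 62 mm above rotor_foot; knob 28 mm wide, 16 mm tall, on top of the hub; the place to press
- cover (a joint): sliding cover, m: 0 to 0.015 parked open, 0.19 fully shut (end stop); grows as it slides towards the machine's -y; moves with about 2 N and stays where it is left. A clear tunnel 180 mm wide, 165 mm long, roof underside 78 mm and top 83 mm above the deck; it passes over the rotor only when that is fully home, otherwise it runs against the knob
- cover_handle (a point): centre of the top edge of the cover's handle, an upright black bar across the middle of the roof: 90 mm long along the machine's x, 10 mm thick along its y, 28 mm tall above the roof; axes as the machine's
- tube_rack: bystander: white wire rack with glass test tubes, 180 x 75 mm, 120 mm tall, origin under its centre
- beaker: bystander: glass beaker, 68 mm wide, 85 mm tall, origin under its centre
- wash_bottle: bystander: white bottle with blue cap and spout, 66 mm wide, 165 mm tall, origin under its centre
- bulb: bystander: blue-grey rubber bulb standing nozzle up, 60 mm wide, 95 mm tall, origin under its centre
- tongs: bystander: steel crucible tongs lying flat along their x, 235 mm long, 10 mm tall
- tube_clamp: bystander: wooden tube clamp lying along its x, 150 x 32 x 12 mm
- spoon: bystander: steel lab spoon lying along its x, 160 mm long
- rotor: the loose rotor, 0.52 to 0.78 kg, z up, origin at rotor_foot. Hub 64 mm wide, 46 mm tall. Four arms along its +x, +y, -x, -y, each ending in an upright cup 26 mm wide, axis 60 mm from the rotor's axis; cups reach from 4 mm below to 36 mm above the origin. Turns either way with about 2 to 3 N pushed sideways at a cup, and drops under its own weight once it meshes

How it is judged:
On the way:
1. the rotor is meshed and pressed fully home on the spindle while the cover is still open (z of rotor_foot in the frame of seat below 0.0035 m and horizontal distance between rotor_foot and seat below 0.006 m and angle between rotor_foot's own z axis and vertical below 0.06 rad and value of joint cover below 0.06 m), for 0.2 s.
At the end, for the whole second after the job is handed in: the rotor's hub underside is within 3.5 mm of the home height and 6 mm of the spindle axis, upright within 0.06 rad and at rest, and the cover is within 8 mm of its shut end stop (z of rotor_foot in the frame of seat below 0.0035 m and horizontal distance between rotor_foot and seat below 0.006 m and angle between rotor_foot's own z axis and vertical below 0.06 rad and value of joint cover above 0.182 m and linear speed of rotor below 0.02 m/s); the robot touches nothing.
It fails at once if a bystander is shifted by more than 40 mm (distance of any of tube_rack, beaker, wash_bottle, bulb, tongs, tube_clamp, spoon from where it was at the start of the episode above 0.04 m).
It fails at once if a standing bystander is tipped over (angle between any of tube_rack, beaker, wash_bottle, bulb's own z axis and vertical above 0.5 rad).
It also fails if it takes over 72 s, if anything falls off the work surface, if the arm or the gripper's body presses on something with over 40 N, if the wrist force passes 120 N, or if a joint passes its speed limit or range.

## Working session

There is one attempt and no reset: what is moved stays moved. The work goes in short steps, Python scripts to look and compute and a shell command to move; the robot and the scene stay as the last step left them, time stands still between calls to the robot, and variables do not carry over. Pictures are saved under pics/ and viewed, and the job is handed in when it is done.

```bash
mkdir -p pics; ls; python3 - <<'E'
from rig import *
import cv2
s=observe();print(s)
for n in("scene","top","wrist"):
    cv2.imwrite(f"pics/a_{n}.png",get_image(n)); p=camera_params(n);print(n,p)
E
```

```text
pics
{'time_s': 0.0, 'joint_pos': array([ 1.10579458e+00,  3.26936420e-01, -1.93581058e-01,  1.05197991e+00,
       -3.68928094e-05,  1.43661528e+00]), 'joint_vel': array([-3.27452865e-04, -8.65876380e-05,  2.42994463e-04, -1.15105906e-03,
        6.04270825e-05,  4.61075082e-04]), 'joint_efforts': array([ 4.22418889e-04, -4.43398905e+01,  2.62438399e+01,  1.54696440e-02,
       -2.50166413e-04,  9.01775167e-06]), 'ee_pos': array([0.17843452, 0.51977541, 0.30310685]), 'tool_rot': array([-1.55680009,  0.26003806, -0.25930192]), 'contact_force': array([-0.54465255, -0.13021477,  0.62463903]), 'wrist_torque': array([0.00337981, 0.01116758, 0.00892074]), 'opening': 0.9999326360347541}
scene {'camera_matrix': array([[492.63595201,   0.        , 320.81396745],
       [  0.        , 492.63595201, 201.83573625],
       [  0.        ,   0.        ,   1.        ]]), 'R': array([[ 0.67065033,  0.74173971,  0.00709556],
       [ 0.59123225, -0.528742  , -0.60899616],
       [-0.44796491,  0.41261859, -0.79314143]]), 't': array([-0.39199783, -0.26715858,  1.55826929])}
top {'camera_matrix': array([[430.4309162 ,   0.        , 317.32723955],
       [  0.        , 430.4309162 , 195.61086824],
       [  0.        ,   0.        ,   1.        ]]), 'R': array([[-0.02209978, -0.9997186 , -0.00862046],
       [-0.98286067,  0.02330399, -0.18287107],
       [ 0.1830205 ,  0.0044313 , -0.98309911]]), 't': array([0.03529219, 0.58920213, 1.16272753])}
wrist {'camera_matrix': array([[309.99948346,   0.        , 323.62721635],
       [  0.        , 309.99948346, 200.29754235],
       [  0.        ,   0.        ,   1.        ]]), 'R': array([[ 0.32485252,  0.94576285, -0.00186058],
       [ 0.89595894, -0.30711459,  0.32083985],
       [ 0.302867  , -0.10589264, -0.94713163]]), 't': array([-0.5482229 , -0.04144646,  0.38140791])}
```

View pics/a_scene.png

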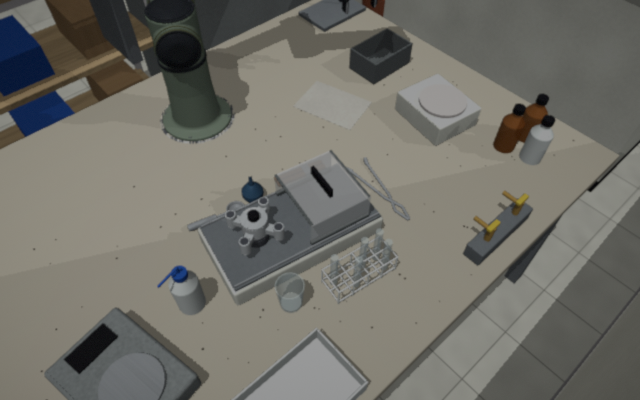

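View pics/a_top.png

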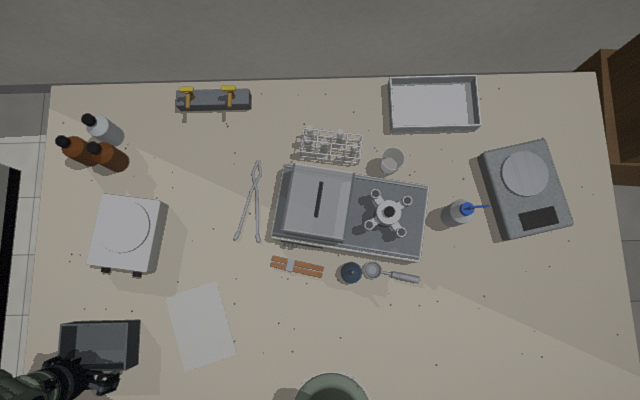

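View pics/a_wrist.png

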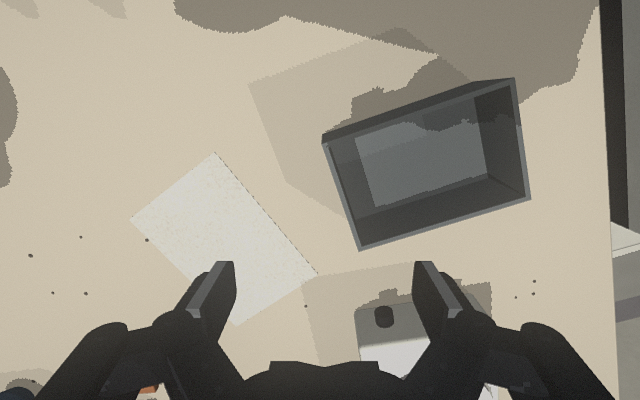

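```bash
python3 - <<'E'
import cv2
a=cv2.imread("pics/a_top.png")[150:290,260:450]
cv2.imwrite("pics/b_top.png",cv2.resize(a,None,fx=4,fy=4,interpolation=cv2.INTER_CUBIC))
a=cv2.imread("pics/a_scene.png")[145:305,190:390]
cv2.imwrite("pics/b_scene.png",cv2.resize(a,None,fx=3.7,fy=3.7,interpolation=cv2.INTER_CUBIC))
E
```

```text
(no output)
```

View pics/b_top.png

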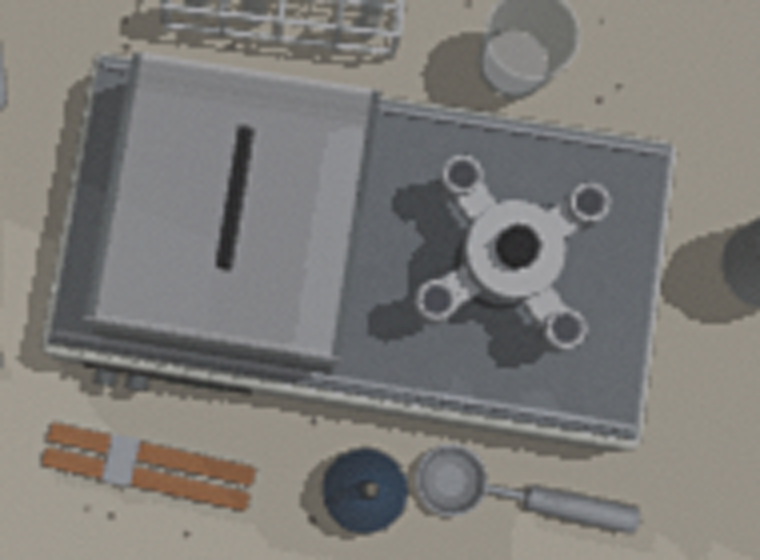

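View pics/b_scene.png

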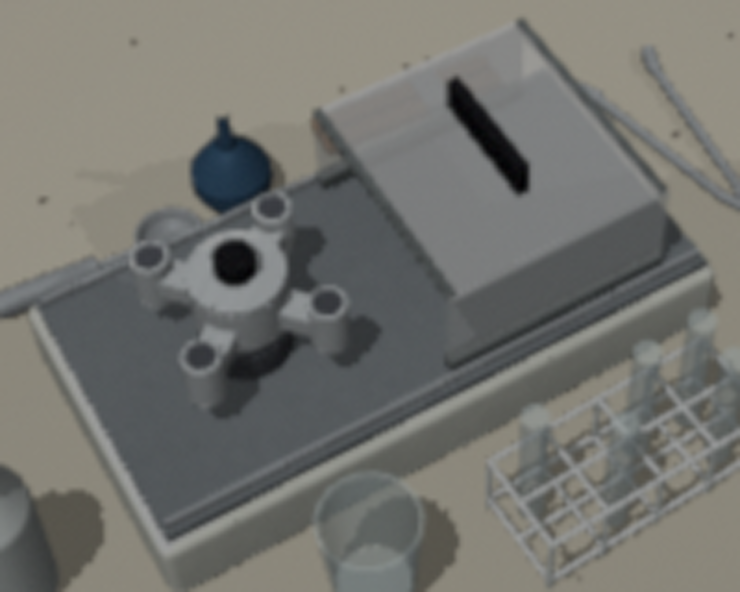

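```bash
cat > h.py <<'E'
from rig import *
import numpy as np, cv2
def back(name,uv,z,P=None):
    P=P or camera_params(name)
    uv=np.atleast_2d(np.array(uv,float))
    d=np.c_[uv,np.ones(len(uv))]@np.linalg.inv(P['camera_matrix']).T@P['R']
    c=-P['R'].T@P['t']
    return c+d*((z-c[2])/d[:,2])[:,None]
def top(p,z): 
    p=np.atleast_2d(np.array(p,float)); return back("top",(p+.5)/4-.5+[260,150],z)
def sc(p,z):
    p=np.atleast_2d(np.array(p,float)); return back("scene",(p+.5)/3.7-.5+[190,145],z)
E
python3 - <<'E'
from h import *
np.set_printoptions(precision=4,suppress=True)
c=top([(98,60),(672,150),(637,437),(48,348)],.07);print(c[:,:2],c.mean(0))
print([np.linalg.norm(c[i]-c[(i+1)%4]) for i in range(4)])
k=top([(463,174),(590,202),(566,328),(437,299)],.14);print("cups",k,k.mean(0))
v=k-k.mean(0);print(np.degrees(np.arctan2(v[:,1],v[:,0])),np.linalg.norm(v,axis=1))
print("knob",top((518,247),.166),sc((234,262),.166))
h=top([(245,127),(224,268)],.181);print("handle",h,h.mean(0),np.linalg.norm(h[0]-h[1]))
print("h scene",sc([(455,82),(523,170)],.181))
k2=sc([(272,209),(150,257),(202,356),(329,303)],.14);print(k2,k2.mean(0));v=k2-k2.mean(0);print(np.degrees(np.arctan2(v[:,1],v[:,0])))
e=top([(672,150),(637,437)],.07);w=c[1]-c[2];print("mx dir",np.degrees(np.arctan2(w[1],w[0])))
for i,j in((0,1),(3,2),(3,0),(2,1)):
  w=c[i]-c[j];print(np.degrees(np.arctan2(w[1],w[0])))
E
```

```text
[[ 0.6784  0.1137]
 [ 0.6038 -0.287 ]
 [ 0.406  -0.2497]
 [ 0.4754  0.1497]] [ 0.5409 -0.0683  0.07  ]
[np.float64(0.40765405431946866), np.float64(0.20127363973999465), np.float64(0.4053756632534993), np.float64(0.20611327360840997)]
cups [[ 0.577  -0.1311  0.14  ]
 [ 0.5564 -0.2132  0.14  ]
 [ 0.4743 -0.1928  0.14  ]
 [ 0.495  -0.1104  0.14  ]] [ 0.5256 -0.1619  0.14  ]
[  30.94    -59.0934 -148.9855  120.8014] [0.0598 0.0598 0.0599 0.0599]
knob [[ 0.524  -0.1604  0.166 ]] [[ 0.5308 -0.1616  0.166 ]]
handle [[0.6029 0.0114 0.181 ]
 [0.5128 0.0267 0.181 ]] [0.5579 0.019  0.181 ] 0.09136395552602086
h scene [[0.5208 0.0291 0.181 ]
 [0.6047 0.012  0.181 ]]
[[ 0.4965 -0.1081  0.14  ]
 [ 0.4753 -0.1894  0.14  ]
 [ 0.5574 -0.2097  0.14  ]
 [ 0.5785 -0.1273  0.14  ]] [ 0.5269 -0.1586  0.14  ]
[ 121.0297 -149.162   -59.2067   31.2834]
mx dir -10.691430015736191
79.45246957313189
80.13549611431458
169.9533140247024
169.3085699842638
```

```bash
cat >> h.py <<'E'
from scipy.spatial.transform import Rotation as Ro
def rel(target):
    s=observe();R=Ro.from_rotvec(s['tool_rot']).as_matrix()
    return R, 1000*R.T@(np.array(target)-s['ee_pos'])
E
python3 - <<'E'
from h import *
np.set_printoptions(precision=4,suppress=True)
R,d=rel([.526,-.1605,.300]);print(R,d)
E
```

```text
[[ 0.9458 -0.0006  0.3248]
 [-0.3248 -0.0012  0.9458]
 [-0.0002 -1.     -0.0014]] [ 549.6656    3.896  -530.6004]
```

```bash
python3 -m pendant '[{"x":15,"z":-15},{"x":45,"z":-43},{"x":74,"z":-72},{"x":103,"z":-100},{"x":132,"z":-128},{"x":161,"z":-156},{"x":190,"z":-184},{"x":219,"z":-212},{"x":248,"z":-240},{"x":277,"z":-268},{"x":306,"z":-296},{"x":335,"z":-324},{"x":364,"z":-352},{"x":393,"z":-380},{"x":422,"z":-408},{"x":451,"z":-436},{"x":480,"z":-464},{"x":509,"z":-492},{"x":535,"z":-517},{"x":550,"z":-531}]'
python3 -m pendant '[{"claw":100},{"claw":100},{"claw":100}]'
python3 - <<'E'
from h import *
np.set_printoptions(precision=4,suppress=True)
s=observe();print(s['time_s'],s['ee_pos'],s['tool_rot'],s['contact_force'])
P=camera_params("wrist");cv2.imwrite("pics/c_wrist.png",get_image("wrist"));print(P['R'],-P['R'].T@P['t'])
E
```

```text
0.15 [0.1785 0.5199 0.3033] [-1.5565  0.2599 -0.2593] [-0.0751  0.8908  0.7056]
[[ 0.3249  0.9458 -0.0019]
 [ 0.896  -0.3071  0.3208]
 [ 0.3029 -0.1059 -0.9471]] [0.0997 0.5461 0.3735]schema error: expected keys x, y, z, twist, claw
schema error: expected keys x, y, z, twist, claw
```

View pics/c_wrist.png

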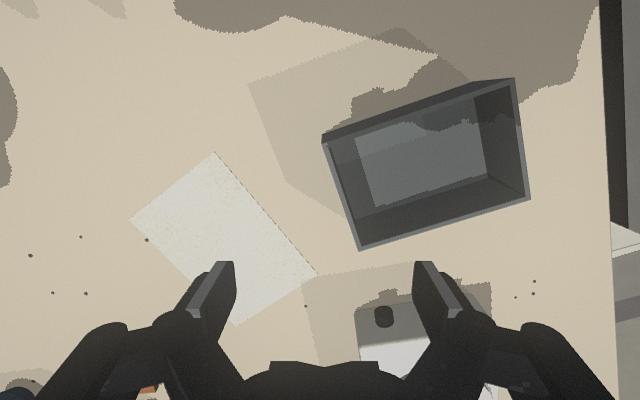

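```bash
python3 -m pendant '[{"x":15,"y":0,"z":-15,"twist":0,"claw":100},{"x":45,"y":0,"z":-43,"twist":0,"claw":100},{"x":74,"y":0,"z":-72,"twist":0,"claw":100},{"x":103,"y":0,"z":-100,"twist":0,"claw":100},{"x":132,"y":0,"z":-128,"twist":0,"claw":100},{"x":161,"y":0,"z":-156,"twist":0,"claw":100},{"x":190,"y":0,"z":-184,"twist":0,"claw":100},{"x":219,"y":0,"z":-212,"twist":0,"claw":100},{"x":248,"y":0,"z":-240,"twist":0,"claw":100},{"x":277,"y":0,"z":-268,"twist":0,"claw":100},{"x":306,"y":0,"z":-296,"twist":0,"claw":100},{"x":335,"y":0,"z":-324,"twist":0,"claw":100},{"x":364,"y":0,"z":-352,"twist":0,"claw":100},{"x":393,"y":0,"z":-380,"twist":0,"claw":100},{"x":422,"y":0,"z":-408,"twist":0,"claw":100},{"x":451,"y":0,"z":-436,"twist":0,"claw":100},{"x":480,"y":0,"z":-464,"twist":0,"claw":100},{"x":509,"y":0,"z":-492,"twist":0,"claw":100},{"x":535,"y":0,"z":-517,"twist":0,"claw":100},{"x":550,"y":0,"z":-531,"twist":0,"claw":100}]'
python3 -m pendant '[{"x":0,"y":0,"z":0,"twist":0,"claw":100},{"x":0,"y":0,"z":0,"twist":0,"claw":100},{"x":0,"y":0,"z":0,"twist":0,"claw":100}]'
python3 - <<'E'
from h import *
np.set_printoptions(precision=4,suppress=True)
s=observe();print(s['time_s'],s['ee_pos'],s['tool_rot'],s['contact_force'])
P=camera_params("wrist");cv2.imwrite("pics/d_wrist.png",get_image("wrist"));print(P)
E
```

```text
time_s: 1.87
ee_pos: [0.5276, -0.1644, 0.3035]
tool_rot: [-1.556, 0.261, -0.263]
contact_force: [-0.2, 0.0, 0.8]
opening: 1.001
time_s: 2.12
ee_pos: [0.5257, -0.1601, 0.3035]
tool_rot: [-1.554, 0.261, -0.258]
contact_force: [0.1, -0.4, 0.3]
opening: 1.001
2.1167 [ 0.5257 -0.1601  0.3035] [-1.5545  0.2606 -0.2584] [ 0.0947 -0.4499  0.2749]
{'camera_matrix': array([[309.9995,   0.    , 323.6272],
       [  0.    , 309.9995, 200.2975],
       [  0.    ,   0.    ,   1.    ]]), 'R': array([[ 0.3248,  0.9458, -0.0001],
       [ 0.8962, -0.3077,  0.3195],
       [ 0.3022, -0.1038, -0.9476]]), 't': array([-0.0184, -0.5613,  0.2052])}
```

View pics/d_wrist.png

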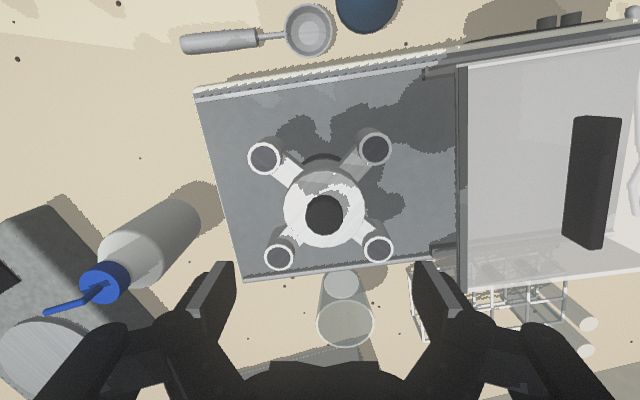

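```bash
python3 - <<'E'
import cv2
a=cv2.imread("pics/d_wrist.png")[120:280,230:410]
cv2.imwrite("pics/d2.png",cv2.resize(a,None,fx=4,fy=4,interpolation=cv2.INTER_CUBIC)[:600])
E
```

```text
(no output)
```

View pics/d2.png

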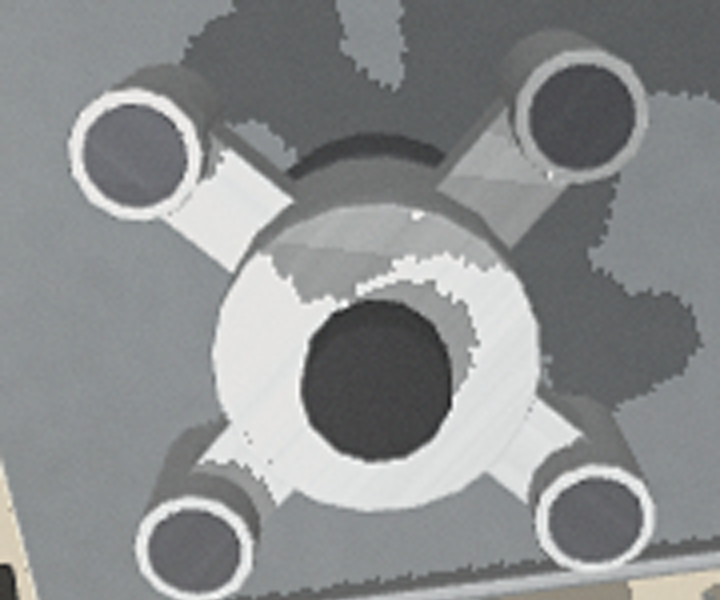

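```bash
python3 - <<'E'
from h import *
np.set_printoptions(precision=4,suppress=True)
f=lambda p,z: back("wrist",(np.atleast_2d(np.array(p,float))+.5)/4-.5+[230,120],z)
k=f([(135,153),(582,116),(595,519),(195,548)],.14);print(k,k.mean(0));v=k-k.mean(0);print(np.degrees(np.arctan2(v[:,1],v[:,0])),np.linalg.norm(v,axis=1))
print(f([(378,390),(302,385),(452,385)],.166))
print(rel([.526,-.1605,.227])[1])
b=back("wrist",[(194,90),(244,282)],.07);w=b[1]-b[0];print(b,np.degrees(np.arctan2(w[1],w[0])))
E
```

```text
[[ 0.4746 -0.1916  0.14  ]
 [ 0.4953 -0.1092  0.14  ]
 [ 0.5778 -0.1298  0.14  ]
 [ 0.557  -0.2119  0.14  ]] [ 0.5262 -0.1606  0.14  ]
[-149.0322  120.932    30.8328  -59.0343] [0.0602 0.06   0.0602 0.0598]
[[ 0.5256 -0.1602  0.166 ]
 [ 0.5203 -0.1728  0.166 ]
 [ 0.529  -0.1473  0.166 ]]
[ 0.651  76.6421 -0.6832]
[[ 0.4034 -0.2454  0.07  ]
 [ 0.6074 -0.2842  0.07  ]] -10.792159030878148
```

```bash
python3 -m pendant '[{"x":0,"y":15,"z":0,"twist":0,"claw":100},{"x":0,"y":35,"z":0,"twist":0,"claw":80},{"x":0,"y":55,"z":0,"twist":0,"claw":60},{"x":0,"y":70,"z":0,"twist":0,"claw":60},{"x":0,"y":76,"z":-0.5,"twist":0,"claw":60},{"x":0.5,"y":76,"z":-0.5,"twist":0,"claw":60}]' 30
python3 -m pendant '[{"x":0,"y":0,"z":0,"twist":0,"claw":40},{"x":0,"y":0,"z":0,"twist":0,"claw":30},{"x":0,"y":0,"z":0,"twist":0,"claw":20},{"x":0,"y":0,"z":0,"twist":0,"claw":20},{"x":0,"y":0,"z":0,"twist":0,"claw":20},{"x":0,"y":0,"z":0,"twist":0,"claw":20}]' 30
```

```text
time_s: 2.67
ee_pos: [0.5254, -0.1598, 0.2268]
tool_rot: [-1.555, 0.261, -0.256]
contact_force: [-0.3, -0.6, 0.5]
opening: 0.6
time_s: 3.17
ee_pos: [0.5274, -0.1611, 0.2293]
tool_rot: [-1.555, 0.257, -0.261]
contact_force: [0.4, 2.7, 5.6]
opening: 0.31
```

```bash
python3 -m pendant '[{"x":0,"y":-2,"z":0,"twist":0,"claw":20},{"x":0,"y":-2,"z":0,"twist":3,"claw":20},{"x":0,"y":-2,"z":0,"twist":6,"claw":20},{"x":0,"y":-2,"z":0,"twist":9,"claw":20},{"x":0,"y":-2,"z":0,"twist":11,"claw":20},{"x":0,"y":-2,"z":0,"twist":11,"claw":20},{"x":0,"y":-2,"z":0,"twist":11,"claw":20}]' 30
python3 - <<'E'
from h import *
s=observe();print(s['wrist_torque'],s['ee_pos'])
cv2.imwrite("pics/e_wrist.png",get_image("wrist"))
cv2.imwrite("pics/e_top.png",cv2.resize(get_image("top")[150:290,260:450],None,fx=4,fy=4,interpolation=cv2.INTER_CUBIC))
E
```

```text
time_s: 3.75
ee_pos: [0.5264, -0.1615, 0.2295]
tool_rot: [-1.532, 0.41, -0.409]
contact_force: [0.3, -0.3, -4.2]
opening: 0.306
[-0.0672583  -0.09795127 -0.00192082] [ 0.52640766 -0.1614838   0.22949909]
```

View pics/e_wrist.png

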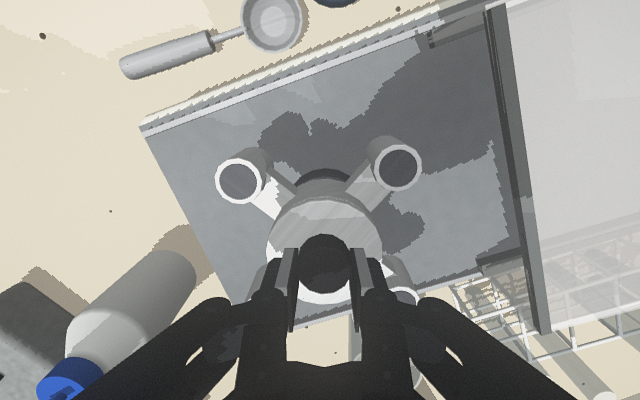

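```bash
python3 -m pendant '[{"x":0,"y":0,"z":0,"twist":0,"claw":40},{"x":0,"y":0,"z":0,"twist":0,"claw":55},{"x":0,"y":0,"z":0,"twist":0,"claw":60},{"x":0,"y":0,"z":0,"twist":0,"claw":60},{"x":0,"y":0,"z":0,"twist":0,"claw":60}]'
python3 - <<'E'
from h import *
s=observe();print(s['contact_force'],s['ee_pos'])
w=get_image("wrist");cv2.imwrite("pics/f_wrist.png",w[:,100:560])
E
```

```text
time_s: 4.27
ee_pos: [0.5268, -0.1614, 0.2302]
tool_rot: [-1.532, 0.409, -0.41]
contact_force: [1.3, 0.4, 0.2]
opening: 0.601
[1.25156854 0.41736252 0.18138173] [ 0.52681534 -0.16135785  0.23019825]
```

View pics/f_wrist.png

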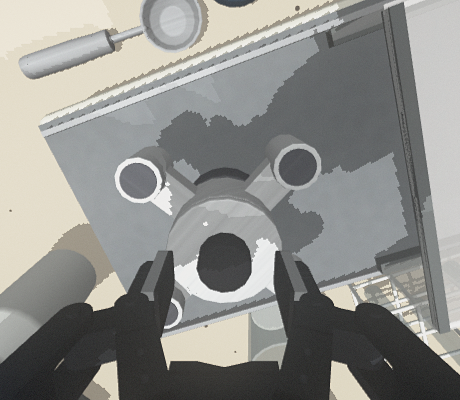

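```bash
python3 - <<'E'
from h import *
np.set_printoptions(precision=4,suppress=True)
for z in(.14,.13):
  k=back("wrist",[(238.5,180.5),(398,167)],z);w=k[1]-k[0];print(z,k,np.linalg.norm(w),np.degrees(np.arctan2(w[1],w[0])), k.mean(0)+.5*np.array([-w[1],w[0],0])*-1)
E
```

```text
0.14 [[ 0.4692 -0.1818  0.14  ]
 [ 0.5051 -0.1048  0.14  ]] 0.0850139014476669 65.01630033772356 [ 0.5257 -0.1612  0.14  ]
0.13 [[ 0.4701 -0.1856  0.13  ]
 [ 0.5083 -0.1038  0.13  ]] 0.09031693081676934 65.01630033772354 [ 0.5301 -0.1638  0.13  ]
```

```bash
python3 -m pendant '[{"x":0,"y":0,"z":0,"twist":0,"claw":40},{"x":0,"y":0,"z":0,"twist":0,"claw":20},{"x":0,"y":0,"z":0,"twist":0,"claw":20},{"x":0,"y":0,"z":0,"twist":0,"claw":20},{"x":0,"y":0,"z":0,"twist":-3,"claw":20},{"x":0,"y":0,"z":0,"twist":-7,"claw":20},{"x":0,"y":0,"z":0,"twist":-11,"claw":20},{"x":0,"y":0,"z":0,"twist":-15,"claw":20},{"x":0,"y":0,"z":0,"twist":-19,"claw":20},{"x":0,"y":0,"z":0,"twist":-23,"claw":20},{"x":0,"y":0,"z":0,"twist":-27,"claw":20},{"x":0,"y":0,"z":0,"twist":-30,"claw":20},{"x":0,"y":0,"z":0,"twist":-30,"claw":20},{"x":0,"y":0,"z":0,"twist":-30,"claw":20}]' 30
python3 -m pendant '[{"x":0,"y":0,"z":0,"twist":0,"claw":40},{"x":0,"y":0,"z":0,"twist":0,"claw":55},{"x":0,"y":0,"z":0,"twist":0,"claw":60},{"x":0,"y":0,"z":0,"twist":0,"claw":60},{"x":0,"y":0,"z":0,"twist":0,"claw":60}]'
python3 - <<'E'
from h import *
s=observe();print(s['contact_force'],s['ee_pos'])
w=get_image("wrist");cv2.imwrite("pics/g_wrist.png",w[:,100:560])
E
```

```text
time_s: 5.48
ee_pos: [0.5261, -0.1609, 0.2288]
tool_rot: [-1.57, 0.002, 0.001]
contact_force: [0.7, 0.2, -6.5]
opening: 0.307
time_s: 5.9
ee_pos: [0.5269, -0.1614, 0.2303]
tool_rot: [-1.571, -0.001, -0.0]
contact_force: [-0.4, -0.3, 0.5]
opening: 0.602
[-0.36831483 -0.2756721   0.47215881] [ 0.52692662 -0.16142319  0.23034156]
```

View pics/g_wrist.png

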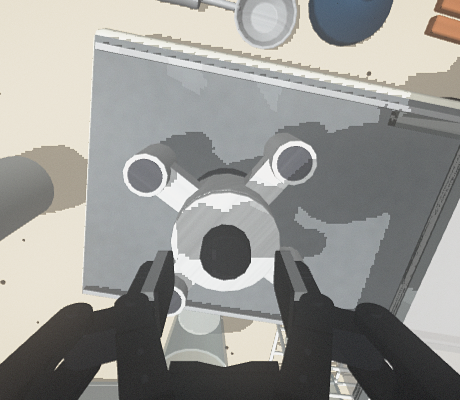

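```bash
python3 - <<'E'
from h import *
np.set_printoptions(precision=4,suppress=True)
for z in(.14,.13,.12):
  k=back("wrist",[(246,175),(394,161.5)],z);w=k[1]-k[0];print(z,k,np.linalg.norm(w),np.degrees(np.arctan2(w[1],w[0])), k.mean(0)+.5*np.array([-w[1],w[0],0])*-1)
print(observe()['joint_pos'], rel([.526,-.1608,.228])[1])
E
```

```text
0.14 [[ 0.4838 -0.2035  0.14  ]
 [ 0.4765 -0.1253  0.14  ]] 0.07852050497699824 95.36063922653037 [ 0.5192 -0.1607  0.14  ]
0.13 [[ 0.4863 -0.2061  0.13  ]
 [ 0.4785 -0.123   0.13  ]] 0.08341464080857605 95.36063922653038 [ 0.524  -0.1607  0.13  ]
0.12 [[ 0.4888 -0.2087  0.12  ]
 [ 0.4806 -0.1207  0.12  ]] 0.08830877664015387 95.36063922653035 [ 0.5287 -0.1606  0.12  ]
[-0.4312  0.3875 -0.302   0.8806 -0.     -0.4319] [-0.8589  2.2832  0.5947]
```

```bash
python3 -m pendant '[{"x":0,"y":-12,"z":0,"twist":0,"claw":60},{"x":-1,"y":-25,"z":0.5,"twist":0,"claw":40},{"x":-1,"y":-25,"z":0.5,"twist":0,"claw":0},{"x":-1,"y":-25,"z":0.5,"twist":0,"claw":0},{"x":-1,"y":-25,"z":0.5,"twist":0,"claw":0},{"x":-1,"y":-25,"z":0.5,"twist":0,"claw":0}]'
python3 -m pendant '[{"x":0,"y":8,"z":0,"twist":0,"claw":0},{"x":0,"y":16,"z":0,"twist":0,"claw":0},{"x":0,"y":22,"z":0,"twist":0,"claw":0},{"x":0,"y":25,"z":0,"twist":0,"claw":0},{"x":0,"y":28,"z":0,"twist":0,"claw":0},{"x":0,"y":30,"z":0,"twist":0,"claw":0}]'
python3 -m pendant '[{"x":0,"y":2,"z":0,"twist":0,"claw":0},{"x":0,"y":4,"z":0,"twist":0,"claw":0},{"x":0,"y":6,"z":0,"twist":0,"claw":0},{"x":0,"y":6,"z":0,"twist":0,"claw":0}]'
```

```text
time_s: 6.45
ee_pos: [0.5253, -0.1606, 0.2541]
tool_rot: [-1.57, 0.0, 0.001]
contact_force: [-0.7, 0.5, 0.6]
opening: -0.001
time_s: 6.95
ee_pos: [0.5252, -0.1606, 0.2248]
tool_rot: [-1.57, 0.0, 0.002]
contact_force: [-2.7, 1.7, 8.1]
opening: 0.001
time_s: 7.28
ee_pos: [0.5251, -0.1605, 0.219]
tool_rot: [-1.571, 0.0, 0.001]
contact_force: [-1.7, 1.2, 4.1]
opening: 0.0
```

Sliding down with ~4–8 N; keep pressing to the stop.

```bash
python3 -m pendant '[{"x":0,"y":2,"z":0,"twist":0,"claw":0},{"x":0,"y":4,"z":0,"twist":0,"claw":0},{"x":0,"y":6,"z":0,"twist":0,"claw":0},{"x":0,"y":6,"z":0,"twist":0,"claw":0},{"x":0,"y":6,"z":0,"twist":0,"claw":0}]'
```

```text
time_s: 7.7
ee_pos: [0.5254, -0.1606, 0.2145]
tool_rot: [-1.571, -0.001, 0.001]
contact_force: [-5.0, 2.8, 14.2]
opening: -0.002
```

```bash
python3 -m pendant '[{"x":0,"y":1,"z":0,"twist":0,"claw":0},{"x":0,"y":2,"z":0,"twist":0,"claw":0},{"x":0,"y":3,"z":0,"twist":0,"claw":0},{"x":0,"y":3,"z":0,"twist":0,"claw":0},{"x":0,"y":3,"z":0,"twist":0,"claw":0}]'
python3 -m pendant '[{"x":0,"y":-10,"z":0,"twist":0,"claw":0},{"x":0,"y":-35,"z":0,"twist":0,"claw":0},{"x":0,"y":-70,"z":0,"twist":0,"claw":0},{"x":0,"y":-85,"z":0,"twist":0,"claw":0},{"x":0,"y":-85,"z":0,"twist":0,"claw":0},{"x":0,"y":-85,"z":0,"twist":0,"claw":0}]'
python3 - <<'E'
from h import *
cv2.imwrite("pics/h_wrist.png",get_image("wrist"))
cv2.imwrite("pics/h_scene.png",cv2.resize(get_image("scene")[145:305,190:390],None,fx=3.7,fy=3.7,interpolation=cv2.INTER_CUBIC))
s=observe();print(s['ee_pos'],s['contact_force'])
E
```

```text
time_s: 8.12
ee_pos: [0.5258, -0.1608, 0.2143]
tool_rot: [-1.573, -0.003, -0.001]
contact_force: [-10.5, 4.4, 33.9]
opening: 0.0
time_s: 8.62
ee_pos: [0.5262, -0.161, 0.2955]
tool_rot: [-1.572, -0.002, -0.001]
contact_force: [-0.3, -0.0, -0.1]
opening: -0.002
[ 0.52509331 -0.16054224  0.29357617] [-0.78685356 -0.11685714  0.19244374]
```

View pics/h_wrist.png

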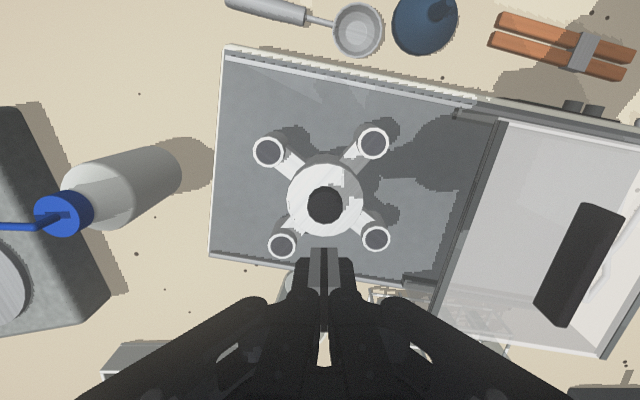

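View pics/h_scene.png

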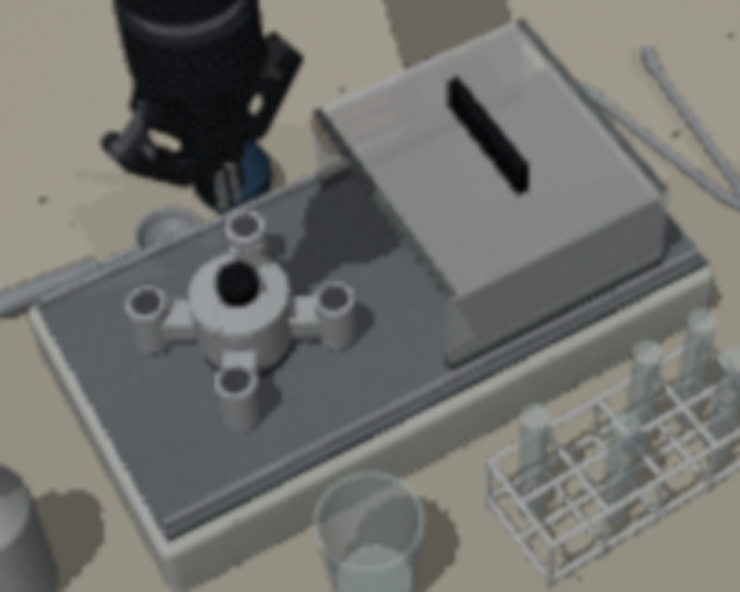

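```bash
python3 - <<'E'
from h import *
np.set_printoptions(precision=4,suppress=True)
for z in (.116,.13):
  k=sc([(245,222),(147,302),(236,380),(334,297)],z);m=k.mean(0);print(z,m,np.linalg.norm(k-m,axis=1))
print("wrist cups", back("wrist",[(269,152),(373,142.5),(376,238),(282,245)],.116).mean(0),back("wrist",[(269,152),(373,142.5),(376,238),(282,245)],.13).mean(0))
print("handle wrist",back("wrist",[(586,205),(622,214),(536,309),(573,327)],.181))
u=np.array([.177,.984,0]); h=np.array([.5585,.0195,.2936])
print(rel(h+.04*u)[1])
E
```

```text
0.116 [ 0.5246 -0.158   0.116 ] [0.0618 0.0596 0.061  0.0596]
0.13 [ 0.5332 -0.1629  0.13  ] [0.0609 0.0587 0.0602 0.0588]
wrist cups [ 0.5223 -0.16    0.116 ] [ 0.5178 -0.1601  0.13  ]
handle wrist [[ 0.5065  0.003   0.181 ]
 [ 0.5125  0.0274  0.181 ]
 [ 0.5844 -0.0112  0.181 ]
 [ 0.6     0.019   0.181 ]]
[ 40.6555   0.0793 219.371 ]
```

```bash
python3 -m pendant '[{"x":4,"y":0,"z":20,"twist":1,"claw":0},{"x":10,"y":0,"z":50,"twist":3,"claw":0},{"x":16,"y":0,"z":85,"twist":5,"claw":0},{"x":22,"y":0,"z":120,"twist":7,"claw":0},{"x":28,"y":0,"z":155,"twist":9,"claw":0},{"x":35,"y":0,"z":190,"twist":10,"claw":0},{"x":40,"y":0,"z":212,"twist":10,"claw":0},{"x":40,"y":0,"z":219,"twist":10,"claw":0},{"x":40,"y":0,"z":219,"twist":10,"claw":0},{"x":40,"y":0,"z":219,"twist":10,"claw":0}]'
python3 -m pendant '[{"x":0,"y":10,"z":0,"twist":0,"claw":0},{"x":0,"y":25,"z":0,"twist":0,"claw":0},{"x":0,"y":42,"z":0,"twist":0,"claw":0},{"x":0,"y":54,"z":0,"twist":0,"claw":0},{"x":0,"y":56,"z":0,"twist":0,"claw":0},{"x":0,"y":56,"z":0,"twist":0,"claw":0}]'
python3 - <<'E'
from h import *
np.set_printoptions(precision=4,suppress=True)
cv2.imwrite("pics/i_wrist.png",get_image("wrist"))
cv2.imwrite("pics/i_scene.png",cv2.resize(get_image("scene")[145:305,190:390],None,fx=3.7,fy=3.7,interpolation=cv2.INTER_CUBIC))
print(rel([0,0,0])[0])
E
```

```text
time_s: 9.55
ee_pos: [0.5648, 0.058, 0.2936]
tool_rot: [-1.567, 0.138, -0.134]
contact_force: [-0.4, 0.2, 0.2]
opening: 0.001
time_s: 10.05
ee_pos: [0.5646, 0.057, 0.2375]
tool_rot: [-1.567, 0.14, -0.136]
contact_force: [-0.9, -0.1, -0.9]
opening: 0.004
[[ 0.9847  0.0004  0.1742]
 [-0.1742 -0.0001  0.9847]
 [ 0.0004 -1.     -0.    ]]
```

View pics/i_wrist.png

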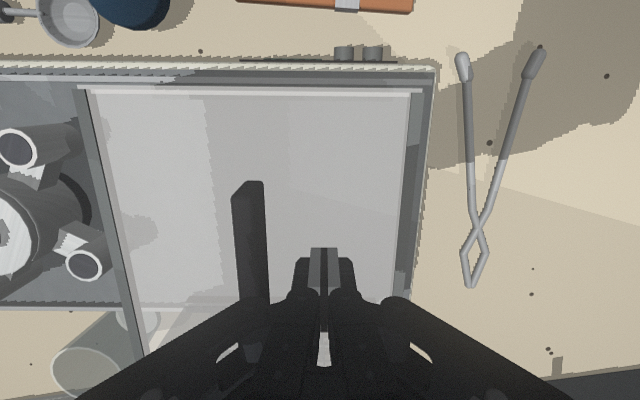

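View pics/i_scene.png

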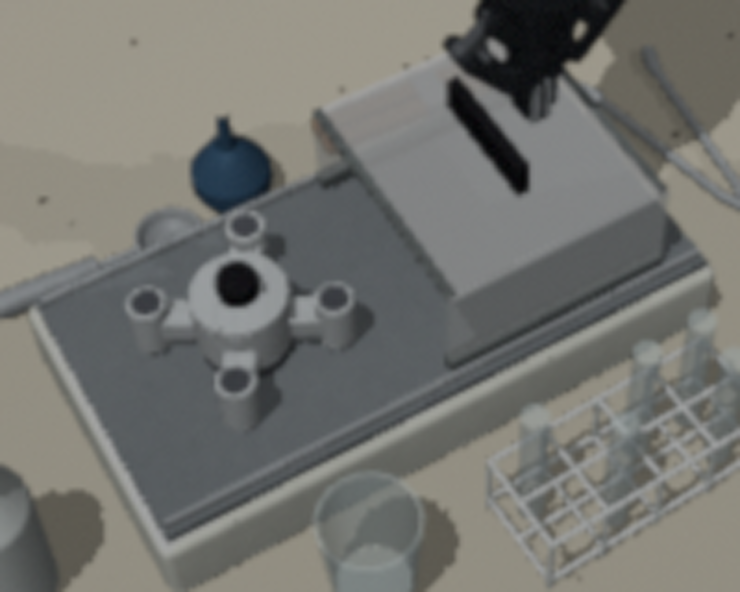

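```bash
python3 -m pendant '[{"x":0,"y":0,"z":-6,"twist":0,"claw":0},{"x":0,"y":0,"z":-12,"twist":0,"claw":0},{"x":0,"y":0,"z":-17,"twist":0,"claw":0},{"x":0,"y":0,"z":-22,"twist":0,"claw":0},{"x":0,"y":0,"z":-27,"twist":0,"claw":0},{"x":0,"y":0,"z":-33,"twist":0,"claw":0},{"x":0,"y":0,"z":-40,"twist":0,"claw":0},{"x":0,"y":0,"z":-48,"twist":0,"claw":0},{"x":0,"y":0,"z":-56,"twist":0,"claw":0},{"x":0,"y":0,"z":-64,"twist":0,"claw":0},{"x":0,"y":0,"z":-72,"twist":0,"claw":0},{"x":0,"y":0,"z":-80,"twist":0,"claw":0}]'
python3 -m pendant '[{"x":0,"y":0,"z":-8,"twist":0,"claw":0},{"x":0,"y":0,"z":-16,"twist":0,"claw":0},{"x":0,"y":0,"z":-24,"twist":0,"claw":0},{"x":0,"y":0,"z":-32,"twist":0,"claw":0},{"x":0,"y":0,"z":-40,"twist":0,"claw":0},{"x":0,"y":0,"z":-48,"twist":0,"claw":0},{"x":0,"y":0,"z":-54,"twist":0,"claw":0},{"x":0,"y":0,"z":-60,"twist":0,"claw":0},{"x":0,"y":0,"z":-60,"twist":0,"claw":0}]'
```

```text
time_s: 11.15
ee_pos: [0.5513, -0.0214, 0.2388]
tool_rot: [-1.566, 0.137, -0.136]
contact_force: [-0.7, 3.1, 2.0]
opening: 0.002
time_s: 11.9
ee_pos: [0.5412, -0.0812, 0.2388]
tool_rot: [-1.568, 0.137, -0.138]
contact_force: [-0.2, -0.4, 0.3]
opening: -0.003
```

```bash
python3 -m pendant '[{"x":0,"y":0,"z":-7,"twist":0,"claw":0},{"x":0,"y":0,"z":-14,"twist":0,"claw":0},{"x":0,"y":0,"z":-21,"twist":0,"claw":0},{"x":0,"y":0,"z":-28,"twist":0,"claw":0},{"x":0,"y":0,"z":-35,"twist":0,"claw":0},{"x":0,"y":0,"z":-40,"twist":0,"claw":0},{"x":0,"y":0,"z":-45,"twist":0,"claw":0},{"x":0,"y":0,"z":-48,"twist":0,"claw":0}]'
python3 -m pendant '[{"x":0,"y":0,"z":-3,"twist":0,"claw":0},{"x":0,"y":0,"z":-6,"twist":0,"claw":0},{"x":0,"y":0,"z":-9,"twist":0,"claw":0},{"x":0,"y":0,"z":-12,"twist":0,"claw":0}]'
```

```text
time_s: 12.57
ee_pos: [0.5327, -0.1277, 0.2388]
tool_rot: [-1.567, 0.137, -0.137]
contact_force: [-0.5, 2.8, -0.8]
opening: 0.004
time_s: 12.9
ee_pos: [0.5308, -0.1389, 0.2388]
tool_rot: [-1.566, 0.136, -0.136]
contact_force: [-2.0, 2.6, 0.6]
opening: -0.002
```

```bash
python3 -m pendant '[{"x":0,"y":0,"z":-3,"twist":0,"claw":0},{"x":0,"y":0,"z":-6,"twist":0,"claw":0},{"x":0,"y":0,"z":-8,"twist":0,"claw":0},{"x":0,"y":0,"z":-10,"twist":0,"claw":0}]'
python3 -m pendant '[{"x":0,"y":0,"z":-2,"twist":0,"claw":0},{"x":0,"y":0,"z":-4,"twist":0,"claw":0},{"x":0,"y":0,"z":-5,"twist":0,"claw":0}]'
```

```text
time_s: 13.23
ee_pos: [0.5298, -0.1436, 0.2389]
tool_rot: [-1.552, 0.132, -0.135]
contact_force: [2.6, 24.6, 4.5]
opening: -0.0
time_s: 13.48
ee_pos: [0.5296, -0.1445, 0.239]
tool_rot: [-1.543, 0.128, -0.134]
contact_force: [5.1, 34.5, 7.1]
opening: -0.0
```

```bash
python3 -m pendant '[{"x":0,"y":0,"z":8,"twist":0,"claw":0},{"x":0,"y":0,"z":25,"twist":0,"claw":0},{"x":0,"y":-20,"z":40,"twist":0,"claw":0},{"x":0,"y":-60,"z":60,"twist":0,"claw":0},{"x":0,"y":-80,"z":100,"twist":0,"claw":0},{"x":0,"y":-80,"z":140,"twist":0,"claw":0},{"x":0,"y":-80,"z":180,"twist":0,"claw":0},{"x":0,"y":-80,"z":220,"twist":0,"claw":0},{"x":0,"y":-80,"z":240,"twist":0,"claw":0},{"x":0,"y":-80,"z":240,"twist":0,"claw":0},{"x":0,"y":-80,"z":240,"twist":0,"claw":0}]'
python3 - <<'E'
from h import *
cv2.imwrite("pics/j_top.png",cv2.resize(get_image("top")[150:290,260:450],None,fx=4,fy=4,interpolation=cv2.INTER_CUBIC))
cv2.imwrite("pics/j_scene.png",cv2.resize(get_image("scene")[145:305,190:390],None,fx=3.7,fy=3.7,interpolation=cv2.INTER_CUBIC))
E
```

```text
time_s: 14.4
ee_pos: [0.5704, 0.0834, 0.319]
tool_rot: [-1.568, 0.133, -0.136]
contact_force: [0.2, -0.3, -0.9]
opening: -0.007
```

View pics/j_top.png

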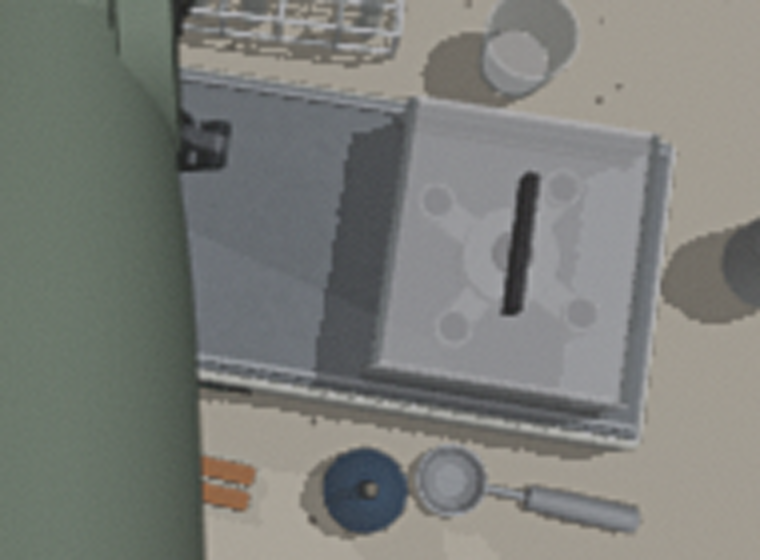

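View pics/j_scene.png

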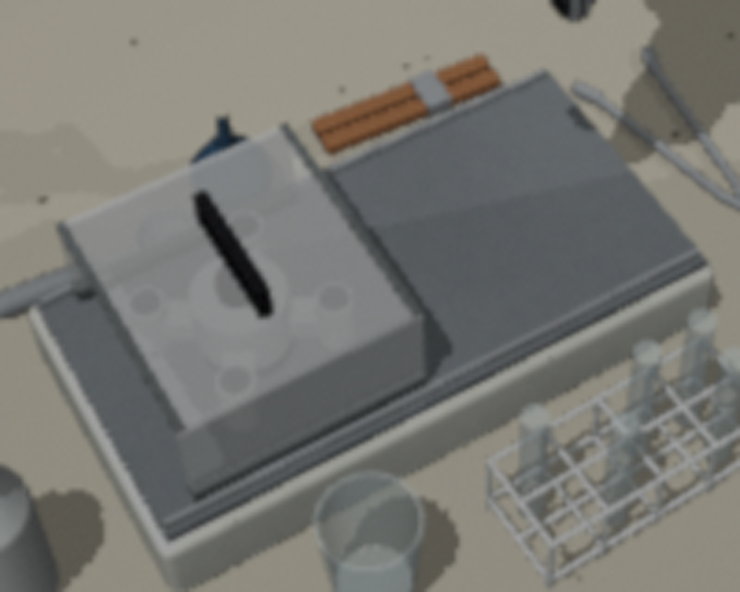

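```bash
python3 - <<'E'
from h import *
a=top([(245,127),(224,268)],.181).mean(0);b=top([(531,173),(511,314)],.181).mean(0);print(b,a-b,np.linalg.norm(a-b))
a=sc([(455,82),(523,170)],.181).mean(0);b=sc([(203,197),(266,296)],.181).mean(0);print(b,np.linalg.norm(a-b))
print(observe()['contact_force'])
E
```

```text
[ 0.52433291 -0.15998539  0.181     ] [0.03355226 0.17901316 0.        ] 0.18213035593290094
[ 0.53048027 -0.15959714  0.181     ] 0.18301882619319093
[-0.09407494 -0.09256154  0.770527  ]
```

```bash
python3 -c "
from rig import *
print(close_job())"
```

```text
the job is handed in; nothing more can be done
None
```

The rotor is meshed and pressed fully home, the cover is shut over it, and I handed the job in at about 14.5 s; no verdict is reported.

**What I did:**
- I gripped the rotor's knob and turned it 11° clockwise. That did not mesh, because this is one of the angles where the arms line up but the teeth do not.
- I turned it back 30° and it dropped about 10 mm.
- I pressed the knob down with the fingers shut, then pushed the cover shut by its handle and backed the arm away.

**Last checks:**
- **Rotor:** pressing ended on a hard stop at 34 N with the fingertips at about 0.141 m; the knob top should be at 0.142 m when home. The cup positions in the wrist and scene pictures agree with that height to 2–4 mm, and the cover passed over the knob without catching.
- **Cover:** it ran into its end stop with 34 N. The pictures give 182–183 mm of travel from the parked position, which was somewhere between 0 and 15 mm. They cannot show the 8 mm limit on their own; the hard stop is the better evidence that it is shut.
- **Bench:** the bystanders visible in the last pictures look unmoved (the arm hid part of the top view), and the tool force was close to zero once the arm was clear.

No check failed. The scene camera put the knob about 5 mm from the other views at the start, so I used the top and wrist cameras for positions.

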